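# Slide the filter tube into the inclined port to its blue ring

## Robot

A 6-joint arm with a two-finger parallel gripper is mounted at the origin on the work surface. World frame = base frame: x ahead of the robot, y to its left, z up, the work surface at z = 0. Lengths are in mm, angles in rad, forces in N, time in s.
With the tool pointing down it reaches from about 350 to 875 mm from the base axis. Payload 4.2 kg.
Tool frame: the origin (TCP) lies midway between the tips of the shut fingers; the grasp point (between the pads) lies 19 mm behind it (arm.grip_depth is the distance from the TCP to the grasp point, in mm); z points along the fingers, x is the direction in which the jaws open and shut, and the axes are right-handed (so a half turn about z gives the same grasp; the last joint's range is limited). The gripper opens to 85 mm and grips with 20 to 120 N. Pads are 22 mm wide; open, the fingers measure 114 mm over their backs; the gripper's body (76 mm by 85 mm) begins 54 mm behind the grasp point. The pads swing forward as they close: fully open they stand 13 mm farther back than shut.
Start: joints at [-0.962, 0.385, 0.008, 0, -1.194, -0.259], TCP at [214.208, -587.124, 231.312] pointing down, gripper open.
Joint ranges: [-3.14, 3.14], [-1.21, 2.06], [-1.07, 1.41], [-3.16, 2.05], [-2.99, -0.16], [-3.1, 3.1]. Speed limits (rad/s): [2.79, 2.79, 3.14, 3.14, 3.14, 3.14].

## Interface

Orientations are given as a unit quaternion [x, y, z, w].
In Python, from bench import arm, eyes, find_in, silhouettes gives the robot as it stands. The module is installed in compiled form; this text tells all that it offers.
- The arm moves only by the tool play_rows, never from a script. Its arguments are lists of equal length, an entry for each row: "offset": the shift along the world's x, y, z in mm, a list of three; "turn": the turn about the world's z in rad. In form: {"offset": [[x, y, z], ...], "turn": [turn, ...]}. A call has 1 to 12 rows; each row shifts and turns the pose as measured when the row begins; what a row does not reach is not made up. A row lasts 1/10 s, in which the tool goes at most 50 mm and 8.59 degrees, less where a joint would pass 70% of its speed; a pose out of reach is approached as far as the arm can. A call is refused whole if a number of a shift passes 50 or a number of a turn 0.15, either way. A call with a gripper value outside its range is refused whole. "grip" is the gripper's target within -1 to 1 (fully open at 1, half-way at 0, shut at -1), set as the call begins (left out, the last holds). The fingers move at their own pace and stop on an object; the grip force is fixed at half the most. Time passes only in rows, so rows that do not move let the fingers close. It gives the time, the measured TCP pose, the force and the opening at its end, in the units of the state.
- arm.read_state(): the state, without advancing time (a new reading comes with each control period).
- eyes.get_image(name): name is "side" or "top"; returns (picture, depth): 480x640x3 uint8, red, green, blue; 480x640 float32, mm along the optical axis (not along the pixel's ray), 0 where there is no reading.
- eyes.camera_params(name): a dict with "camera_matrix" (3x3 intrinsics, pixels), "dist" ([k1, k2, p1, p2, k3] as OpenCV has them; the pictures are not rectified), "camera_from_world" (4x4, takes a point from world to camera coordinates). Camera axes: x right, y down, z forward; pixel columns grow to the right and rows downward; lengths in mm; the calibration is good to about 2 mm. A picture is of the moment at which its call begins. camera_params takes no time and is no camera call.
- arm.job_done(): hands the job in, once; it reports no verdict.
Trained networks look in the newest picture that a camera, given by its name, has taken for a name from the list of things; names that differ only in an ending like _2 or _b are one class to them, and where a whole thing is asked for, a point or a joint stands for the part that bears it (a point fixed in the world has none). Each returns a list of dicts, best first, with "score" (0 to 1); they miss things now and then, are a little off and sometimes report something else, mostly with a low value. They report only what shows in the picture. A call takes as long as a camera call.
- find_in(camera, query): "bbox" ([centre column, centre row, width, height] in pixels, round what is visible of it).
- silhouettes(camera, query): "mask" (480x640 bool, what is visible of it) and "bbox" ([centre column, centre row, width, height] in pixels, round what is visible of it).
The state is a dict: "clock": time; "joints": joint angles; "joint_vel": joint speeds; "joint_efforts": joint torques, N m; "position": TCP position; "ee_rot": TCP orientation; "contact_force": force on the tool from outside, world axes, zero at the start; "wrist_torque": the same for the moment, N m; "gripper_width": finger opening in mm.
Only numpy, scipy, OpenCV 4.12 (cv2) and the standard library are available. Lean on these libraries where they do the work, as an engineer would, in place of code of your own. Each camera call takes 0.05 s, during which the arm holds its last target. There are 200 camera calls.

## Task

Take the steel filter tube from its vee cradle and slide it, nose first, into the sloping port of the white water module until the blue ring around the tube is level with the port's face: not short of it and not past it. Let go and leave the tube there, and do not disturb the bottle, the tube rack or the red sharps container.

Things in the scene. Friction and masses are not known exactly. Their poses are not given: they have to be found in the camera images.
- tube_mid (a point): Centre (on the axis, half-way along) of the loose steel filter tube: 180 mm long, 22 mm diameter, about 130 g, closed ends. The x axis runs along it to the nose, whose last 6 mm taper to 17 mm; nose end at x = +90 mm, tail end at x = -90 mm. It starts lying level in the cradle, its axis 55 mm above the bench.
- tube_ring (a point): Centre of the painted blue ring (4 mm wide) on the tube's axis, 105 mm from the nose end and 75 mm from the tail end (15 mm behind the tube's centre); same axes as tube_mid.
- tube_nose (a point): Nose end of the tube, on its axis; same axes as tube_mid.
- cradle: Fixed plate, 176 x 62 x 12 mm, with two blue vee rests 40 mm long, 45 mm wide, as high as the tube's axis. Origin on the bench under the middle, x axis along the tube to its nose. Between the vees 84 mm of the tube (42 mm either side of the cradle's middle) is free for fingers, 32 mm clear below it; the vees cover the next 40 mm each way.
- port: Grey block, 64 x 64 mm face, with a round bore, 24 mm diameter, 3 mm chamfer, 126 mm deep. Fixed to the water module. Origin at the centre of the mouth, in the plane of the face, 125 mm above the bench. z points out of the bore along its axis, 30 degrees above level (the tube goes in along -z, sloping down). x is square to it in the same upright plane, 60 degrees above level.
- seal (a joint): Rubber seal cup in the bore: it lies 30 mm down the bore at 0 and the value is how far (m) it has been pushed further in, at most 0.088. The nose pushes it ahead with about 5 N of drag. It has no spring and stays where it is left, so the tube stays at the depth to which it is pushed. It does not pull a tube back out, and can go 13 mm past the marked depth.
- module: Fixed white water module, 200 mm wide, 158 mm high, that carries the port; origin on the bench below the port's mouth, x axis level, the way the tube goes in. Its white front stands 80 mm behind the mouth.
- bottle: Bystander: white bottle, 60 mm diameter, 130 mm high; origin at the centre of its underside.
- rack: Bystander: blue rack of capped sample tubes, 50 x 100 mm, 86 mm high; origin at the centre of its underside.
- sharps: Bystander: red tapered sharps container, 88 mm diameter, 100 mm high; origin at the centre of its underside.

How it is judged:
By the outcome, as a careful person would: the job done as asked, in the order asked, and still so for the second after the job is handed in, with the robot touching nothing.
It also fails if it takes over 72 s, if anything falls off the work surface, if the arm or the gripper's body presses on something with over 40 N, if the wrist force passes 120 N, or if a joint passes its speed limit or range.

## Working session

There is one attempt and no reset: what is moved stays moved. The work goes in short steps, Python scripts to look and compute and a tool call to move; the robot and the scene stay as the last step left them, time stands still between calls to the robot, and variables do not carry over. Pictures are saved under pics/ and viewed, on a budget of 10 in all, crops included, one or two more only if the job needs it, and the job is handed in when it is done.

Besides the shell and the picture viewer there is one more tool, called after "Request:" as name([rows], argument=value, ...), one row to a line, values as JSON. play_rows: Moves the arm, as the interface text tells. Its arguments: {"type":"object","properties":{"offset":{"type":"array","items":{"type":"array","items":{"type":"number"}}},"turn":{"type":"array","items":{"type":"number"}},"grip":{"type":"number"}},"required":["offset","turn"]}

```bash
mkdir -p pics
cat > h.py <<'E'
import numpy as np, cv2
from bench import arm, eyes, find_in, silhouettes
def cam(n):
    p=eyes.camera_params(n); return np.array(p["camera_matrix"]),np.array(p["dist"]),np.array(p["camera_from_world"])
def world(n,uv,d):
    K,D,T=cam(n); uv=np.asarray(uv,float).reshape(-1,1,2)
    r=cv2.undistortPoints(uv,K,D).reshape(-1,2); d=np.asarray(d,float).reshape(-1,1)
    c=np.c_[r*d,d,np.ones(len(d))]; return (np.linalg.inv(T)@c.T).T[:,:3]
def ray_z(n,uv,z):  # intersect pixel rays with the plane at height z
    a=world(n,uv,np.full(len(uv),100.)); b=world(n,uv,np.full(len(uv),1000.)); t=(z-a[:,2])/(b[:,2]-a[:,2]); return a+t[:,None]*(b-a)
def proj(n,X):
    K,D,T=cam(n); return cv2.projectPoints(np.asarray(X,float).reshape(-1,3),cv2.Rodrigues(T[:3,:3])[0],T[:3,3],K,D)[0].reshape(-1,2)
def cloud(n,mask,d):
    v,u=np.nonzero(mask&(d>0)); return world(n,np.c_[u,v],d[v,u])
def save(n,f,img,box=None,s=1):
    if box: x0,y0,x1,y1=box; img=img[y0:y1,x0:x1]
    cv2.imwrite(f,cv2.resize(img[:,:,::-1],None,fx=s,fy=s))
E
python3 - <<'E'
from h import *
np.set_printoptions(precision=1,suppress=True)
for n in("top","side"):
    im,d=eyes.get_image(n); save(n,f"pics/{n}0.png",im)
    T=cam(n)[2]; print(n,np.linalg.inv(T)[:3,3],np.linalg.inv(T)[:3,2])
    for q in("tube_mid","cradle","port","module","bottle","rack","sharps"):
        for s in silhouettes(n,q)[:1]:
            c=cloud(n,s["mask"],d); 
            if len(c)<20: continue
            print(q,round(s["score"],2),np.array(s["bbox"]),"lo",np.percentile(c,2,0),"hi",np.percentile(c,98,0))
s=arm.read_state(); print(s)
E
```

```text
top [517.4 -47.7 942.5] [ 0.1  0.  -1. ]
tube_mid 0.59 [416.2 312.4  85.   33.5] lo [ 425.9 -303.5   56.7] hi [ 486.3 -142.8   68. ]
cradle 0.94 [415.  312.4  91.7  51.6] lo [ 411.1 -305.1    0.3] hi [ 504.8 -143.6   57.6]
port 0.66 [240.1 276.8  55.6  37.4] lo [483.5  78.1  99.1] hi [550.4 168.6 151.6]
bottle 0.77 [371.8 187.9  32.3  32.8] lo [ 677.7 -153.2   17.5] hi [730.7 -99.9 131.2]
rack 0.94 [290.  180.9  48.4  36.6] lo [695.6  -7.2   5.5] hi [745.1  89.1  87.8]
sharps 0.96 [457.3 185.2  54.4  45. ] lo [ 667.5 -340.4   15.9] hi [ 748.1 -259.9  101.1]
side [386.3 375.1 617.8] [ 0.3 -0.6 -0.7]
tube_mid 0.58 [405.6 208.4  22.6  76.8] lo [ 423.2 -301.6   54.7] hi [ 485.6 -138.    66.8]
cradle 0.66 [402.  217.5  37.3  84.3] lo [ 409.  -301.5    0.3] hi [ 502.5 -139.1   56.2]
port 0.6 [300.8 339.9  73.7  76.5] lo [480.3  92.6  79.9] hi [549.5 165.  152.1]
module 0.78 [222.8 391.9 248.7 174.5] lo [433.5 116.5  73.7] hi [636.4 339.7 159.7]
bottle 0.91 [259.4 201.4  34.2  70.1] lo [ 676.6 -139.7    5.1] hi [727.5 -96.6 130.1]
rack 0.82 [205.3 277.4  59.2  78.5] lo [694.5  -4.    0.6] hi [776.2  93.6  87.4]
sharps 0.58 [296.5 150.3  44.7  59.8] lo [ 667.8 -341.     2.3] hi [ 747.3 -257.6  100. ]
{'clock': 0.8, 'joints': array([-1. ,  0.4,  0. , -0. , -1.2, -0.3]), 'joint_vel': array([-0., -0., -0.,  0., -0., -0.]), 'joint_efforts': array([ -0. , -39.2,  18.9,   4.2,  -0. ,  -0. ]), 'position': array([ 214.2, -587.1,  231.3]), 'ee_rot': array([ 0.6,  0.8, -0. ,  0. ]), 'contact_force': array([-0.8,  0.5, -0.1]), 'wrist_torque': array([ 0., -0., -0.]), 'gripper_width': 85.50206367407914}
```

View pics/top0.png

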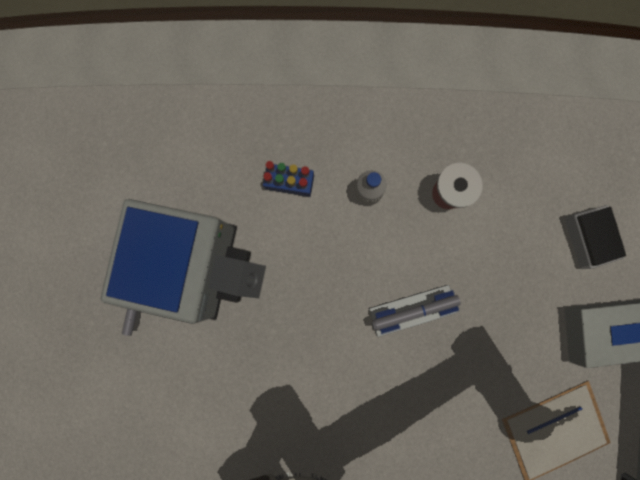

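View pics/side0.png

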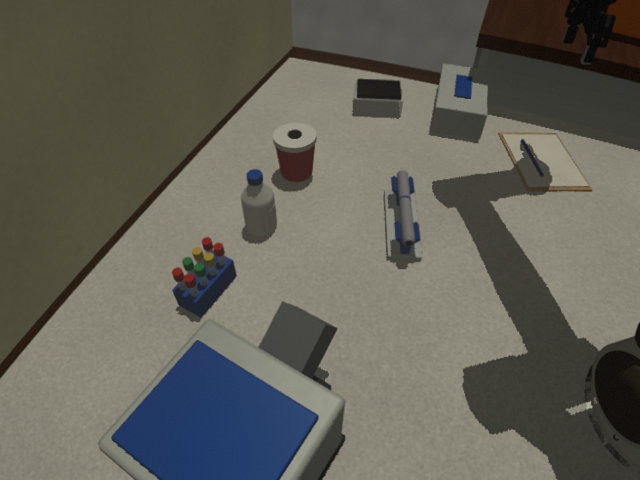

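Run:
```python
from h import *
np.set_printoptions(precision=2,suppress=True)
F={}
for n in("top","side"):
    im,d=eyes.get_image(n); hsv=cv2.cvtColor(im,cv2.COLOR_RGB2HSV)
    v,u=np.mgrid[:480,:640]; P=world(n,np.c_[u.ravel(),v.ravel()],d.ravel()).reshape(480,640,3); ok=d>0
    # tube: points above the vees
    m=ok&(P[...,2]>57)&(P[...,2]<75)&(abs(P[...,0]-455)<60)&(abs(P[...,1]+222)<110)
    c=P[m]; ct=np.median(c[:,:2],0); _,_,V=np.linalg.svd(c[:,:2]-c[:,:2].mean(0)); a=V[0]*np.sign(V[0][1])
    t=(c[:,:2]-c[:,:2].mean(0))@a; print(n,"tube mean",c[:,:2].mean(0),"dir",a,np.degrees(np.arctan2(a[1],a[0])),"t",t.min(),t.max(),"top z",np.percentile(c[:,2],95))
    mid=c[:,:2].mean(0)+a*(np.percentile(t,.5)+np.percentile(t,99.5))/2; print(" mid",mid)
    r=m&(hsv[...,1]>110)&(hsv[...,0]>95)&(hsv[...,0]<130); rc=P[r]; print(" blue n",len(rc),"along",np.sort((rc[:,:2]-mid)@a))
    # module top
    m=ok&(P[...,2]>154)&(P[...,2]<163)&(P[...,1]>90); q=P[m][:,:2].astype(np.float32); b=cv2.minAreaRect(q); print(" module",b,cv2.boxPoints(b).round(0).tolist(),np.median(P[m][:,2]))
    # port face: plane search on port silhouette
    s=silhouettes(n,"port")[0]; c=cloud(n,s["mask"],d); best=0
    rng=np.random.default_rng(0)
    for flag in(0,1):
        bst=None;bn=0
        for _ in range(1500):
            p=c[rng.choice(len(c),3,False)]; w=np.cross(p[1]-p[0],p[2]-p[0]); l=np.linalg.norm(w)
            if l<200: continue
            w/=l; w*=np.sign(w[2]); k=abs((c-p[0])@w)<2
            if k.sum()>bn: bn=k.sum();bst=k
        g=c[bst]; _,_,V=np.linalg.svd(g-g.mean(0)); w=V[2]*np.sign(V[2][2]); print(" plane n",w,"elev",np.degrees(np.arcsin(w[2])),"az",np.degrees(np.arctan2(w[1],w[0])),bn,g.mean(0),g.min(0),g.max(0))
        c=c[~bst]
    save(n,f"pics/{n}1.png",im,(180,220,500,360) if n=="top" else (220,150,480,400),2.5 if n=="top" else 3)
```

```text
top tube mean [ 455.76 -223.03] dir [-0.31  0.95] 107.8669230423068 t -90.68761303495108 88.81973839059143 top z 67.09951854750895
 mid [ 455.98 -223.73]
 blue n 5 along [-74.25 -70.39  46.11  62.53  71.26]
 module ((535.7376098632812, 225.68670654296875), (240.63421630859375, 170.28953552246094), 80.2018051147461) [[431.0, 122.0], [599.0, 93.0], [640.0, 330.0], [472.0, 359.0]] 157.40671463576712
 plane n [0.09 0.5  0.86] elev 59.582295078670725 az 80.20510128384672 987 [519.74 139.16 134.28] [483.83 103.78 113.  ] [556.09 176.06 155.31]
 plane n [-0.15 -0.85  0.5 ] elev 30.049986848506293 az -100.25554917918174 614 [511.7   94.17 124.85] [479.29  74.53  96.04] [545.33 112.84 153.47]
side tube mean [ 452.83 -213.02] dir [-0.31  0.95] 108.16074953074576 t -102.91743842362645 79.75287891794603 top z 66.41291370818226
 mid [ 455.97 -222.58]
 blue n 4 along [-16.41 -16.06 -15.78  64.76]
 module ((407.7200927734375, 164.6885223388672), (558.8594970703125, 188.53614807128906), 26.283517837524414) [[115.0, 125.0], [199.0, -44.0], [700.0, 204.0], [617.0, 373.0]] 157.98012226943163
 plane n [0.09 0.49 0.87] elev 60.00019697016771 az 79.77059318677891 2568 [517.87 136.92 136.75] [482.6  104.1  119.27] [553.75 170.14 154.18]
 plane n [-0.98  0.18  0.  ] elev 0.06962276711104576 az 169.4798705888995 667 [485.11 129.42 108.41] [477.14  86.63  62.22] [492.1  167.46 153.27]
```

View pics/top1.png

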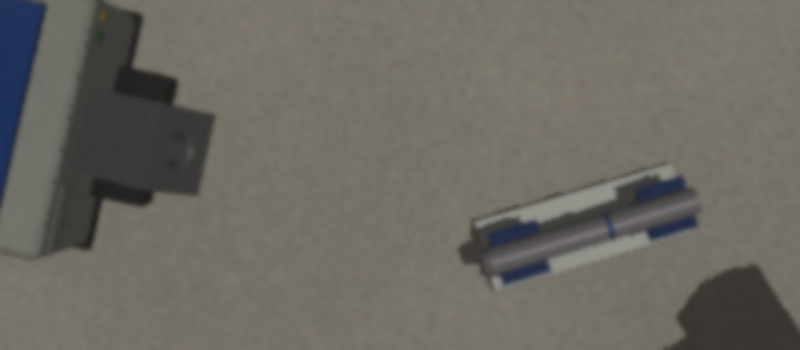

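Request:
play_rows([
  [20,28,0],
  [20,28,0],
  [20,28,0],
  [20,28,0],
  [20,28,0],
  [20,28,0],
  [20,28,0],
  [20,28,0],
  [20,28,0],
  [20,28,0],
  [20,28,0],
  [20,28,0],
], turn=[0.13,0.13,0.13,0.13,0.13,0.13,0.13,0.13,0.13,0.13,0.13,0.13], grip=1)

```text
clock: 2.2
position: [459.3, -240.9, 232.1]
ee_rot: [-0.197, 0.98, -0.001, 0.002]
contact_force: [0.3, 0.2, -0.5]
gripper_width: 85.5
```

```bash
cat >> h.py <<'E'
def st():
    s=arm.read_state(); q=s["ee_rot"]; az=np.degrees(2*np.arctan2(q[1],q[0]))%360
    print("t",round(s["clock"],2),"pos",np.round(s["position"],1),"az",round(az,2),"q",np.round(q,3),"j",np.round(s["joints"],2),"F",np.round(s["contact_force"],1),"w",round(s["gripper_width"],1))
E
python3 -c "from h import *;st()"
```

```text
t 2.2 pos [ 459.3 -240.9  232.1] az 202.67 q [-0.197  0.98  -0.001  0.002] j [-0.17  0.2  -0.25  0.   -1.11  0.57] F [ 0.3  0.2 -0.5] w 85.5
```

Request:
play_rows([
  [5,-8,0],
  [0,0,-30],
  [0,0,-30],
  [0,0,-30],
  [0,0,-25],
  [0,0,-15],
  [0,0,0],
], turn=[-0.08,0,0,0,0,0,0])

```text
clock: 2.9
position: [469.3, -244.8, 100.7]
ee_rot: [-0.162, 0.987, -0.003, 0.006]
contact_force: [0.4, 0.6, -0.2]
gripper_width: 85.9
```

```bash
python3 -c "from h import *;st()"
```

```text
t 2.9 pos [ 469.3 -244.8  100.7] az 198.6 q [-0.162  0.987 -0.003  0.006] j [-0.17  0.35 -0.41  0.   -0.79  0.5 ] F [ 0.4  0.6 -0.2] w 85.9
```

Request:
play_rows([
  [-5,-4,-15],
  [0,0,-20],
  [0,0,-15],
  [0,0,-10],
  [0,0,0],
  [0,0,0],
], turn=[-0.01,0,0,0,0,0])

```text
clock: 3.5
position: [469.1, -250.5, 44.6]
ee_rot: [-0.158, 0.987, -0.006, 0.011]
contact_force: [-0.2, -0.3, 0.6]
gripper_width: 85.5
```

```bash
python3 -c "from h import *;st()"
```

```text
t 3.5 pos [ 469.1 -250.5   44.6] az 198.13 q [-0.158  0.987 -0.006  0.011] j [-0.18  0.43 -0.47  0.01 -0.64  0.49] F [-0.2 -0.3  0.6] w 85.5
```

Request:
play_rows([
  [-5,1,-8],
  [0,0,0],
  [0,0,0],
], turn=[0,0,0])

```text
clock: 3.8
position: [465.1, -249.7, 38.1]
ee_rot: [-0.158, 0.987, -0.007, 0.013]
contact_force: [-0.5, 0.0, 0.3]
gripper_width: 85.4
```

Request:
play_rows([
  [0,0,0],
  [0,0,0],
  [0,0,0],
  [0,0,0],
  [0,0,0],
  [0,0,0],
  [0,0,0],
  [0,0,0],
], turn=[0,0,0,0,0,0,0,0], grip=-1)

```text
clock: 4.6
position: [463.9, -250.2, 39.2]
ee_rot: [-0.158, 0.987, -0.007, 0.012]
contact_force: [-0.9, -0.2, 1.2]
gripper_width: 20.2
```

```bash
python3 -c "from h import *;st()"
```

```text
t 4.6 pos [ 463.9 -250.2   39.2] az 198.18 q [-0.158  0.987 -0.007  0.012] j [-0.18  0.44 -0.49  0.01 -0.62  0.49] F [-0.9 -0.2  1.2] w 20.2
```

Request:
play_rows([
  [0,0,15],
  [0,0,30],
  [0,0,35],
  [0,0,35],
  [0,0,35],
  [0,0,35],
  [0,0,15],
  [0,0,0],
], turn=[0,0,0,0,0,0,0,0])

```text
clock: 5.4
position: [460.7, -247.9, 242.5]
ee_rot: [-0.157, 0.988, -0.004, 0.009]
contact_force: [0.3, -0.7, -1.9]
gripper_width: 20.3
```

Request:
play_rows([
  [16,36,0],
  [16,36,0],
  [16,36,0],
  [16,36,0],
  [16,36,0],
  [16,36,0],
  [16,36,0],
  [16,36,0],
  [16,36,0],
  [16,36,0],
  [16,36,0],
  [0,0,0],
], turn=[-0.15,-0.15,-0.15,-0.15,-0.15,-0.15,-0.15,-0.15,-0.15,-0.15,-0.15,-0.15])

```text
clock: 6.6
position: [629.8, 161.6, 217.1]
ee_rot: [0.67, 0.742, -0.011, -0.011]
contact_force: [-0.3, -1.4, -1.2]
gripper_width: 20.0
```

Run:
```python
from h import *
st(); im,d=eyes.get_image("side"); save("side","pics/side2.png",im)
```

```text
t 6.6 pos [629.8 161.6 217.1] az 95.81 q [ 0.67   0.742 -0.011 -0.011] j [ 0.49  0.45  0.08 -0.01 -1.23 -1.96] F [-0.3 -1.4 -1.2] w 20.0
```

View pics/side2.png

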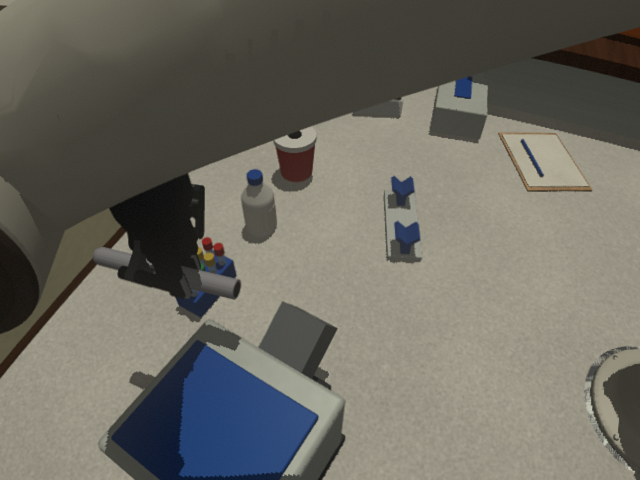

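Request:
play_rows([
  [14,20,0],
  [14,20,0],
  [12,15,0],
  [0,0,0],
], turn=[-0.14,-0.14,0,0])

```text
clock: 7.05
position: [666.3, 215.0, 207.8]
ee_rot: [0.77, 0.637, -0.017, -0.016]
contact_force: [-0.4, -0.7, -1.2]
gripper_width: 20.0
```

Run:
```python
from h import *
st()
```

```text
t 7.05 pos [666.3 215.  207.8] az 79.24 q [ 0.77   0.637 -0.017 -0.016] j [ 0.53  0.55  0.23 -0.03 -1.29 -2.28] F [-0.4 -0.7 -1.2] w 20.0
```

Request:
play_rows([
  [3,2,-15],
  [0,0,-15],
  [0,0,-10],
  [0,0,0],
], turn=[0.01,0,0,0])

```text
clock: 7.45
position: [666.2, 213.9, 159.6]
ee_rot: [0.766, 0.643, -0.022, -0.018]
contact_force: [-0.1, -0.4, -1.6]
gripper_width: 20.1
```

Request:
play_rows([
  [0,0,-5],
  [0,0,-5],
  [0,0,-5],
  [0,0,-4],
  [0,0,0],
], turn=[0,0,0,0,0])

```text
clock: 7.95
position: [666.9, 213.0, 143.4]
ee_rot: [0.765, 0.643, -0.02, -0.017]
contact_force: [-0.9, -0.3, -0.3]
gripper_width: 20.2
```

Run:
```python
from h import *
st()
```

```text
t 7.95 pos [666.9 213.  143.4] az 80.13 q [ 0.765  0.643 -0.02  -0.017] j [ 0.53  0.6   0.15 -0.03 -1.17 -2.26] F [-0.9 -0.3 -0.3] w 20.2
```

Run:
```python
from h import *
im,d=eyes.get_image("side"); save("side","pics/side3.png",im,(60,180,320,420),3)
```

```text
(no output)
```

View pics/side3.png

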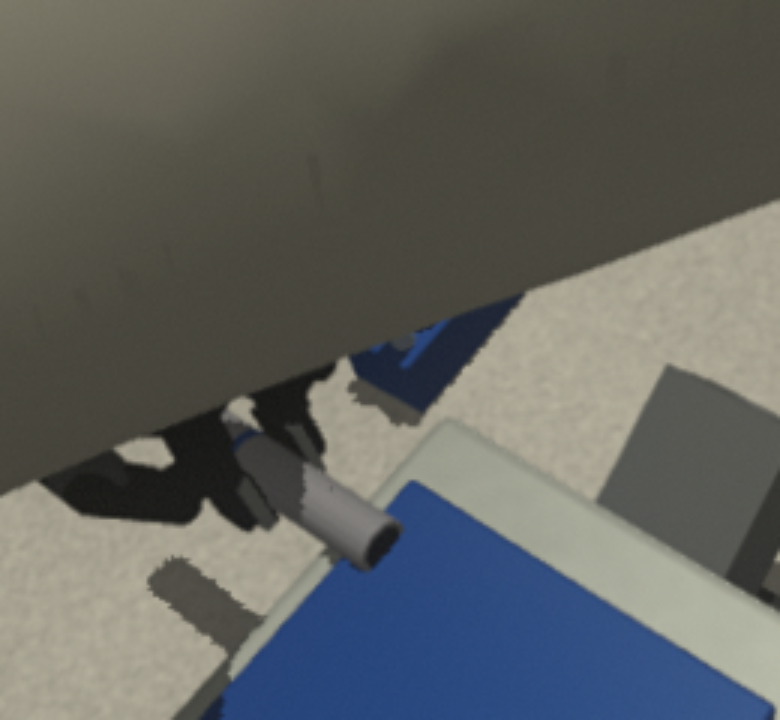

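```bash
cat >> h.py <<'E'
from scipy.optimize import least_squares
def tube(n,d,p0,a0,r=11,L=(-100,100),tol=15):
    """fit a cylinder of known radius near axis guess p0,a0; a0 to the nose"""
    v,u=np.mgrid[:480,:640]; P=world(n,np.c_[u.ravel(),v.ravel()],d.ravel()); P=P[d.ravel()>0]
    p=np.array(p0,float); a=np.array(a0,float)/np.linalg.norm(a0)
    for tl in (tol,8,4,3):
        t=(P-p)@a; e=np.linalg.norm(P-p-t[:,None]*a,axis=1)-r; c=P[(abs(e)<tl)&(t>L[0])&(t<L[1])]
        B=np.linalg.svd(a[None])[2][1:]
        def f(x):
            b=a+x[2]*B[0]+x[3]*B[1]; b=b/np.linalg.norm(b); q=c-(p+x[0]*B[0]+x[1]*B[1]); return np.linalg.norm(np.cross(q,b),axis=1)-r
        x=least_squares(f,np.zeros(4),loss="soft_l1").x
        p=p+x[0]*B[0]+x[1]*B[1]; a=a+x[2]*B[0]+x[3]*B[1]; a/=np.linalg.norm(a)
    t=np.sort((c-p)@a)
    print(n,"tube n",len(c),"p",p.round(1),"dir",a.round(3),"az",np.degrees(np.arctan2(a[1],a[0])).round(1),"down",np.degrees(-np.arcsin(a[2])).round(1),"rms",np.sqrt(np.mean(f(x*0)**2)).round(2),"t",t[[0,3,-4,-1]].round(1)); return p,a,c
def toolz():
    from scipy.spatial.transform import Rotation as R
    s=arm.read_state(); M=R.from_quat(s["ee_rot"]).as_matrix(); print("tool z",M[:,2].round(3),"tool x",M[:,0].round(3)); return s["position"],M
E
python3 - <<'E'
from h import *
p,M=toolz(); g=p-M[:,2]*17
for n in("side","top"):
    im,d=eyes.get_image(n)
    tube(n,d,g,[.985,-.174,-.25])
E
```

```text
tool z [-0.051  0.001 -0.999] tool x [ 0.171  0.985 -0.008]
side tube n 1653 p [667.7 213.  159. ] dir [ 0.981 -0.184 -0.069] az -10.6 down 3.9 rms 1.3 t [-100.   -99.7   29.7   32.2]
top tube n 930 p [667.6 212.9 158.8] dir [ 0.983 -0.174 -0.053] az -10.0 down 3.1 rms 1.34 t [-100.   -99.3   99.    99.9]
```

Run:
```python
from h import *
p,M=toolz(); g=p-M[:,2]*17
for n,L in(("side",(-58,-14)),("top",(15,100))):
    im,d=eyes.get_image(n)
    for dn in(.05,.25): tube(n,d,g,[.985,-.174,-dn],L=L)
```

```text
tool z [-0.052  0.    -0.999] tool x [ 0.171  0.985 -0.008]
side tube n 655 p [668.  212.9 159. ] dir [ 0.981 -0.186 -0.054] az -10.7 down 3.1 rms 0.8 t [-58.  -57.8 -14.3 -14.1]
side tube n 657 p [668.  212.9 159. ] dir [ 0.981 -0.186 -0.054] az -10.7 down 3.1 rms 0.8 t [-58.  -57.8 -14.3 -14. ]
top tube n 408 p [668.2 214.1 158.7] dir [ 0.979 -0.194 -0.057] az -11.2 down 3.2 rms 1.15 t [ 24.4  28.8  99.5 100. ]
top tube n 407 p [668.1 214.1 158.7] dir [ 0.979 -0.194 -0.057] az -11.2 down 3.3 rms 1.15 t [24.6 28.9 99.6 99.8]
```

Run:
```python
from h import *
for n in("side",):
    im,d=eyes.get_image(n); v,u=np.mgrid[:480,:640]; P=world(n,np.c_[u.ravel(),v.ravel()],d.ravel())[d.ravel()>0]
    L=P[:,0]*.985-P[:,1]*.174; H=P[:,0]*.174+P[:,1]*.985
    for h in (280,300,345,360,380):
        print(h,[(l,np.round(np.median(P[(abs(L-l)<3)&(abs(H-h)<5)][:,2]),0)) for l in range(530,600,6) if ((abs(L-l)<3)&(abs(H-h)<5)).any()])
```

```text
280 [(530, np.float64(150.0)), (536, np.float64(150.0)), (542, np.float64(150.0)), (548, np.float64(150.0)), (554, np.float64(150.0)), (560, np.float64(150.0)), (566, np.float64(150.0)), (572, np.float64(150.0)), (578, np.float64(150.0)), (584, np.float64(149.0))]
300 [(530, np.float64(157.0)), (536, np.float64(157.0)), (542, np.float64(158.0)), (548, np.float64(157.0)), (554, np.float64(158.0)), (560, np.float64(158.0)), (566, np.float64(158.0)), (572, np.float64(158.0)), (578, np.float64(150.0)), (584, np.float64(148.0))]
345 [(530, np.float64(158.0)), (536, np.float64(158.0)), (542, np.float64(158.0)), (548, np.float64(158.0)), (554, np.float64(158.0)), (560, np.float64(158.0)), (566, np.float64(158.0)), (572, np.float64(158.0)), (578, np.float64(150.0)), (584, np.float64(469.0)), (590, np.float64(473.0)), (596, np.float64(480.0))]
360 [(530, np.float64(158.0)), (536, np.float64(158.0)), (542, np.float64(158.0)), (548, np.float64(158.0)), (554, np.float64(158.0)), (560, np.float64(158.0)), (566, np.float64(158.0)), (572, np.float64(316.0)), (578, np.float64(473.0)), (584, np.float64(475.0)), (590, np.float64(477.0)), (596, np.float64(478.0))]
380 [(530, np.float64(158.0)), (536, np.float64(158.0)), (542, np.float64(158.0)), (548, np.float64(158.0)), (554, np.float64(158.0)), (560, np.float64(158.0)), (566, np.float64(158.0)), (572, np.float64(158.0)), (578, np.float64(150.0)), (584, np.float64(149.0))]
```

Request:
play_rows([
  [0,0,-4],
  [0,0,-4],
  [0,0,-4],
  [0,0,-4],
  [0,0,0],
], turn=[0,0,0,0,0])

```text
clock: 8.75
position: [669.8, 213.1, 138.2]
ee_rot: [0.764, 0.645, -0.016, -0.014]
contact_force: [-1.7, 0.1, 1.2]
gripper_width: 20.0
```

Run:
```python
from h import *
st();p,M=toolz(); g=p-M[:,2]*17
for n,L in(("side",(-58,-14)),("top",(15,100))):
    im,d=eyes.get_image(n)
    for dn in(.05,.4): tube(n,d,g,[.985,-.174,-dn],L=L)
```

```text
t 8.75 pos [669.8 213.1 138.2] az 80.33 q [ 0.764  0.645 -0.016 -0.014] j [ 0.53  0.6   0.14 -0.02 -1.15 -2.26] F [-1.7  0.1  1.2] w 20.0
tool z [-0.041  0.001 -0.999] tool x [ 0.168  0.986 -0.006]
side tube n 594 p [670.4 212.8 154.5] dir [ 0.97  -0.175 -0.169] az -10.2 down 9.7 rms 0.74 t [-57.9 -57.7 -14.4 -14.1]
side tube n 591 p [670.9 212.7 154.4] dir [ 0.97  -0.175 -0.17 ] az -10.2 down 9.8 rms 0.74 t [-58.  -57.8 -14.4 -14. ]
top tube n 385 p [670.5 213.6 153.7] dir [ 0.971 -0.171 -0.168] az -10.0 down 9.7 rms 1.11 t [ 25.   28.1  99.2 100. ]
top tube n 384 p [670.2 213.6 153.7] dir [ 0.971 -0.171 -0.167] az -10.0 down 9.6 rms 1.11 t [25.3 28.4 99.  99.7]
```

Request:
play_rows([
  [0,0,-7],
  [0,0,-7],
  [0,0,-7],
  [0,0,0],
], turn=[0,0,0,0])

```text
clock: 9.25
position: [675.1, 213.2, 124.9]
ee_rot: [0.763, 0.646, -0.009, -0.009]
contact_force: [-0.4, -0.2, 1.8]
gripper_width: 20.1
```

```bash
cat > m.py <<'E'
from h import *
st();p,M=toolz(); g=p-M[:,2]*17
for n,L in(("side",(-58,-14)),("top",(15,100))):
    im,d=eyes.get_image(n)
    tube(n,d,g,[.985,-.174,-.4],L=L)
E
python3 m.py
```

```text
t 9.25 pos [675.1 213.2 124.9] az 80.49 q [ 0.763  0.646 -0.009 -0.009] j [ 0.53  0.61  0.13 -0.02 -1.11 -2.26] F [-0.4 -0.2  1.8] w 20.1
tool z [-0.026  0.002 -1.   ] tool x [ 0.165  0.986 -0.002]
side tube n 431 p [675.4 212.9 141.8] dir [ 0.886 -0.153 -0.438] az -9.8 down 26.0 rms 0.55 t [-58.  -57.6 -14.4 -14. ]
top tube n 327 p [675.1 213.4 140.8] dir [ 0.892 -0.154 -0.425] az -9.8 down 25.2 rms 1.02 t [25.5 28.7 98.3 99.9]
```

Request:
play_rows([
  [0,0,-6],
  [0,0,0],
], turn=[0,0])

```text
clock: 9.55
position: [677.6, 213.4, 121.2]
ee_rot: [0.763, 0.646, -0.006, -0.008]
contact_force: [1.8, -0.4, 1.7]
gripper_width: 20.2
```

```bash
python3 m.py
```

```text
t 9.55 pos [677.6 213.4 121.2] az 80.52 q [ 0.763  0.646 -0.006 -0.008] j [ 0.53  0.62  0.12 -0.01 -1.09 -2.26] F [ 1.8 -0.4  1.7] w 20.2
tool z [-0.02   0.003 -1.   ] tool x [ 0.165  0.986 -0.   ]
side tube n 407 p [677.9 213.6 138.2] dir [ 0.866 -0.136 -0.482] az -8.9 down 28.8 rms 0.53 t [-58.  -57.7 -14.2 -14. ]
top tube n 317 p [677.3 212.8 137. ] dir [ 0.874 -0.136 -0.467] az -8.8 down 27.8 rms 0.98 t [25.2 28.4 99.3 99.5]
```

Request:
play_rows([
  [0,0,-5],
  [0,0,0],
], turn=[0,0])

```text
clock: 9.85
position: [679.6, 213.6, 117.5]
ee_rot: [0.763, 0.646, -0.004, -0.006]
contact_force: [3.4, -0.4, 0.1]
gripper_width: 20.2
```

```bash
python3 m.py
```

```text
t 9.85 pos [679.6 213.6 117.5] az 80.54 q [ 0.763  0.646 -0.004 -0.006] j [ 0.53  0.62  0.12 -0.01 -1.08 -2.26] F [ 3.4 -0.4  0.1] w 20.2
tool z [-0.015  0.004 -1.   ] tool x [0.164 0.986 0.002]
side tube n 360 p [679.7 214.4 134.5] dir [ 0.843 -0.117 -0.525] az -7.9 down 31.7 rms 0.53 t [-58.  -57.9 -14.3 -14.2]
top tube n 172 p [674.5 217.2 120.1] dir [ 0.953 -0.23  -0.198] az -13.6 down 11.4 rms 1.65 t [31.5 34.5 98.7 99.9]
```

Request:
play_rows([
  [3,0,15],
  [3,0,30],
  [3,0,35],
  [0,0,30],
  [0,0,0],
], turn=[0,0,0,0,0])

```text
clock: 10.45
position: [679.2, 212.7, 216.9]
ee_rot: [0.764, 0.645, -0.018, -0.014]
contact_force: [0.4, 0.7, -0.6]
gripper_width: 19.7
```

Request:
play_rows([
  [-16,-21,0],
  [-16,-21,0],
  [-16,-21,0],
  [-16,-21,0],
  [-16,-21,0],
  [-16,-21,0],
  [-16,-21,0],
  [-16,-21,0],
  [-16,-21,0],
  [-16,-21,0],
  [-16,-21,0],
  [-12,-15,0],
], turn=[0.13,0.13,0.13,0.13,0.13,0.13,0.13,0.13,0.13,0.13,0.13,0.13])

```text
clock: 11.65
position: [460.3, -40.3, 182.9]
ee_rot: [0.059, 0.997, -0.046, -0.016]
contact_force: [-0.3, 0.6, -1.2]
gripper_width: 19.7
```

Run:
```python
from h import *
st();p,M=toolz(); g=p-M[:,2]*17
az=np.arctan2(M[1,0],M[0,0])-np.pi/2
for n,L in(("side",(15,110)),("top",(15,110)),("top",(-58,-15)),("side",(-58,-15))):
    im,d=eyes.get_image(n)
    tube(n,d,g,[.866*np.cos(az),.866*np.sin(az),-.5],L=L)
    if L[0]>0: save(n,f"pics/{n}4.png",im)
```

```text
t 11.65 pos [460.3 -40.3 182.9] az 173.24 q [ 0.059  0.997 -0.046 -0.016] j [ 0.32  0.17 -0.46  0.09 -1.   -0.48] F [-0.3  0.6 -1.2] w 19.7
tool z [-0.038 -0.091 -0.995] tool x [-0.993  0.119  0.027]
side tube n 1206 p [461.6 -38.9 199.7] dir [ 0.082  0.809 -0.582] az 84.2 down 35.6 rms 0.83 t [ 15.1  15.3 109.7 110. ]
  return _methods._mean(a, axis=axis, dtype=dtype,
  ret = ret.dtype.type(ret / rcount)
Traceback (most recent call last):
  File "h.py", line 34, in tube
    print(n,"tube n",len(c),"p",p.round(1),"dir",a.round(3),"az",np.degrees(np.arctan2(a[1],a[0])).round(1),"down",np.degrees(-np.arcsin(a[2])).round(1),"rms",np.sqrt(np.mean(f(x*0)**2)).round(2),"t",t[[0,3,-4,-1]].round(1)); return p,a,c
                                                                                                                                                                                                        ~^^^^^^^^^^^^^
IndexError: index 0 is out of bounds for axis 0 with size 0
```

View pics/side4.png

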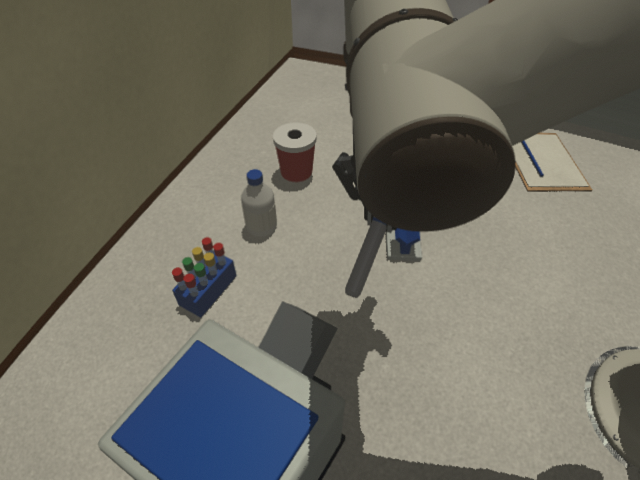

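Request:
play_rows([
  [10,0,4],
  [10,0,4],
  [10,4,4],
  [0,4,4],
  [0,0,0],
], turn=[-0.04,-0.03,0,0,0])

```text
clock: 12.25
position: [492.0, -30.5, 196.9]
ee_rot: [0.101, 0.994, -0.046, -0.022]
contact_force: [-0.5, 0.9, -2.1]
gripper_width: 20.3
```

```bash
cat > m2.py <<'E'
from h import *
import sys
L=float(sys.argv[1]) if len(sys.argv)>1 else 110
st();p,M=toolz(); g=p-M[:,2]*17
az=np.arctan2(M[1,0],M[0,0])-np.pi/2
u=np.array([-.150,-.853,.5]); lat=np.array([.985,-.174,0]); up=np.cross(u,lat); up*=np.sign(up[2]); Mo=np.array([511.5,94.2,125])
im,d=eyes.get_image("side")
q,a,c=tube("side",d,g,[.866*np.cos(az),.866*np.sin(az),-.5],L=(15,L))
t=((c-q)@a); 
for w in(0,60,118): x=q+a*w-Mo; print("t",w,"lat",(x@lat).round(1),"up",(x@up).round(1),"out",(x@u).round(1))
E
python3 m2.py
```

```text
t 12.25 pos [492.  -30.5 196.9] az 168.37 q [ 0.101  0.994 -0.046 -0.022] j [ 0.31  0.22 -0.36  0.08 -1.07 -0.55] F [-0.5  0.9 -2.1] w 20.3
tool z [-0.053 -0.087 -0.995] tool x [-0.979  0.203  0.034]
side tube n 1241 p [493.6 -29.2 213.8] dir [ 0.15   0.798 -0.583] az 79.4 down 35.7 rms 0.84 t [ 15.   15.4 109.6 110. ]
t 0 lat 3.8 up 14.6 out 152.3
t 60 lat 4.3 up 8.7 out 92.6
t 118 lat 4.8 up 2.9 out 34.9
```

Request:
play_rows([
  [0,9,-6],
  [0,9,-6],
  [0,7,-5],
  [0,0,0],
], turn=[0,0.01,0,0])

```text
clock: 12.7
position: [490.5, -3.1, 177.4]
ee_rot: [0.096, 0.994, -0.046, -0.023]
contact_force: [0.4, -0.1, -1.7]
gripper_width: 20.2
```

```bash
python3 m2.py 108
python3 - <<'E'
from h import *
im,d=eyes.get_image("side"); save("side","pics/side5.png",im,(240,180,440,380),3)
E
```

```text
t 12.7 pos [490.5  -3.1 177.4] az 169.01 q [ 0.096  0.994 -0.046 -0.023] j [ 0.36  0.24 -0.39  0.07 -1.03 -0.6 ] F [ 0.4 -0.1 -1.7] w 20.2
tool z [-0.054 -0.087 -0.995] tool x [-0.981  0.192  0.036]
side tube n 895 p [492.1  -1.7 194.4] dir [ 0.138  0.8   -0.585] az 80.2 down 35.8 rms 0.8 t [ 37.9  39.5 107.7 108. ]
t 0 lat -2.4 up 11.1 out 119.4
t 60 lat -2.7 up 5.1 out 59.7
t 118 lat -2.9 up -0.7 out 2.0
```

View pics/side5.png

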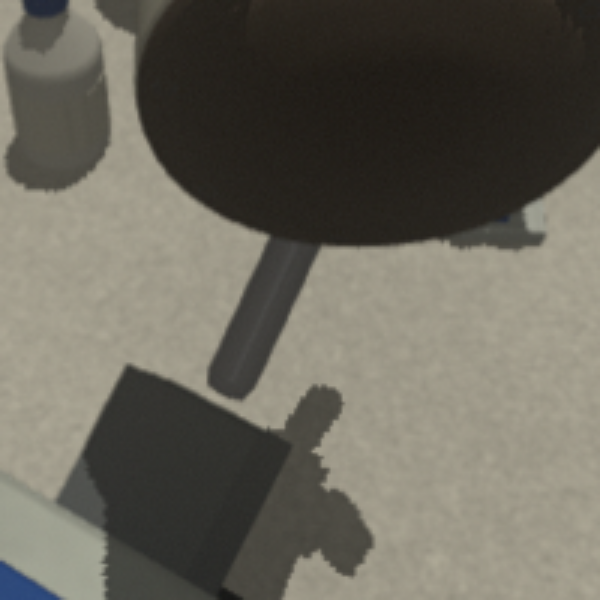

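Request:
play_rows([
  [2,0,0],
  [1,6,-3],
  [1,6,-3],
  [0,0,0],
], turn=[0,0,0,0])

```text
clock: 13.2
position: [495.0, 8.2, 172.1]
ee_rot: [0.096, 0.994, -0.047, -0.022]
contact_force: [-0.5, -0.3, -4.2]
gripper_width: 20.2
```

```bash
python3 m2.py 100
```

```text
t 13.2 pos [495.    8.2 172.1] az 168.92 q [ 0.096  0.994 -0.047 -0.022] j [ 0.38  0.25 -0.38  0.07 -1.02 -0.62] F [-0.5 -0.3 -4.2] w 20.2
tool z [-0.053 -0.088 -0.995] tool x [-0.98   0.194  0.035]
side tube n 609 p [496.6   9.5 188.8] dir [ 0.138  0.797 -0.589] az 80.2 down 36.1 rms 0.76 t [ 52.1  53.3  99.9 100. ]
t 0 lat 0.0 up 12.3 out 106.4
t 60 lat -0.2 up 5.9 out 46.7
t 118 lat -0.3 up -0.2 out -10.9
```

Request:
play_rows([
  [1,4,-5],
  [1,5,-5],
  [1,5,-4],
  [0,0,0],
], turn=[0,0,0,0])

```text
clock: 13.65
position: [498.7, 23.9, 157.4]
ee_rot: [0.096, 0.994, -0.046, -0.021]
contact_force: [-0.5, 1.5, -0.8]
gripper_width: 20.1
```

```bash
python3 m2.py 80
```

```text
t 13.65 pos [498.7  23.9 157.4] az 168.94 q [ 0.096  0.994 -0.046 -0.021] j [ 0.41  0.27 -0.39  0.07 -0.99 -0.64] F [-0.5  1.5 -0.8] w 20.1
tool z [-0.051 -0.087 -0.995] tool x [-0.981  0.193  0.034]
  return _methods._mean(a, axis=axis, dtype=dtype,
  ret = ret.dtype.type(ret / rcount)
Traceback (most recent call last):
  File "m2.py", line 8, in <module>
    q,a,c=tube("side",d,g,[.866*np.cos(az),.866*np.sin(az),-.5],L=(15,L))
          ~~~~^^^^^^^^^^^^^^^^^^^^^^^^^^^^^^^^^^^^^^^^^^^^^^^^^^^^^^^^^^^
  File "h.py", line 34, in tube
    print(n,"tube n",len(c),"p",p.round(1),"dir",a.round(3),"az",np.degrees(np.arctan2(a[1],a[0])).round(1),"down",np.degrees(-np.arcsin(a[2])).round(1),"rms",np.sqrt(np.mean(f(x*0)**2)).round(2),"t",t[[0,3,-4,-1]].round(1)); return p,a,c
                                                                                                                                                                                                        ~^^^^^^^^^^^^^
IndexError: index 0 is out of bounds for axis 0 with size 0
```

Request:
play_rows([
  [0,5,-5],
  [1,5,-4],
  [1,5,-4],
  [0,4,-3],
  [0,0,0],
], turn=[0,0,0,0,0])

```text
clock: 14.2
position: [501.1, 40.1, 145.1]
ee_rot: [0.096, 0.994, -0.05, -0.021]
contact_force: [-2.6, 3.2, -1.2]
gripper_width: 20.0
```

```bash
cat >> h.py <<'E'
def grip(off=16.9):
    u=np.array([-.150,-.853,.5]); lat=np.array([.985,-.174,0]); up=np.array([.087,.493,.866])
    p,M=toolz(); x=p-M[:,2]*off-np.array([511.5,94.2,125]); print("grip out",(x@u).round(1),"lat",(x@lat).round(1),"up",(x@up).round(1))
E
python3 -c "
from h import *
st();grip()"
```

```text
t 14.2 pos [501.1  40.1 145.1] az 168.96 q [ 0.096  0.994 -0.05  -0.021] j [ 0.44  0.29 -0.4   0.08 -0.96 -0.68] F [-2.6  3.2 -1.2] w 20.0
tool z [-0.051 -0.095 -0.994] tool x [-0.981  0.193  0.032]
grip out 64.7 lat -0.3 up 5.2
```

Request:
play_rows([
  [1,5,-5],
  [1,5,-5],
  [1,5,-4],
  [1,6,-4],
  [0,0,0],
], turn=[0,0,0,0,0])

```text
clock: 14.7
position: [504.7, 55.7, 132.1]
ee_rot: [0.096, 0.994, -0.056, -0.021]
contact_force: [-1.1, 3.4, -2.2]
gripper_width: 20.1
```

Run:
```python
from h import *
st();grip()
for n in("top","side"):
  im,d=eyes.get_image(n); save(n,f"pics/{n}6.png",im,(180,200,380,360) if n=="top" else (200,180,440,380),3)
```

```text
t 14.7 pos [504.7  55.7 132.1] az 168.98 q [ 0.096  0.994 -0.056 -0.021] j [ 0.47  0.32 -0.4   0.09 -0.94 -0.72] F [-1.1  3.4 -2.2] w 20.1
tool z [-0.053 -0.107 -0.993] tool x [-0.981  0.193  0.031]
grip out 44.1 lat 0.5 up 2.1
```

View pics/side6.png

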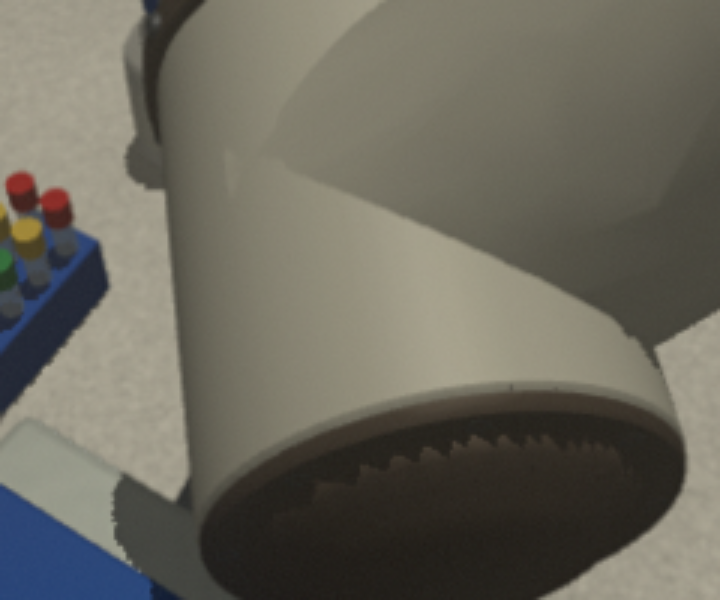

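Request:
play_rows([
  [0,0,0],
  [0,0,0],
  [0,0,0],
  [0,0,0],
  [0,0,0],
  [0,0,0],
], turn=[0,0,0,0,0,0], grip=1)

```text
clock: 15.4
position: [505.3, 55.9, 131.6]
ee_rot: [0.095, 0.994, -0.056, -0.021]
contact_force: [0.3, 0.0, -0.3]
gripper_width: 85.2
```

Request:
play_rows([
  [0,0,15],
  [0,0,25],
  [0,-5,25],
  [0,-20,20],
  [0,-30,10],
  [0,-30,0],
  [0,-30,0],
  [0,-30,0],
  [0,0,0],
], turn=[0,0,0,0,0,0,0,0,0])

```text
clock: 16.3
position: [504.6, -93.9, 231.0]
ee_rot: [0.094, 0.994, -0.057, -0.02]
contact_force: [0.8, 0.3, -0.6]
gripper_width: 85.3
```

```bash
cat > m3.py <<'E'
from h import *
import sys
u=np.array([-.150,-.853,.5]); lat=np.array([.985,-.174,0]); up=np.array([.087,.493,.866]); Mo=np.array([511.5,94.2,125])
st(); toolz()
for n in("side","top"):
    im,d=eyes.get_image(n)
    if len(sys.argv)>1: save(n,f"pics/{n}{sys.argv[1]}.png",im,(200,230,320,330) if n=="top" else (220,210,420,360),6 if n=="top" else 4)
    try: q,a,c=tube(n,d,Mo+u*50,-u,L=(-70,42))
    except Exception as e: print(n,"none"); continue
    q=q+a*((Mo-q)@u)/(a@u); o=(c-q)@u; print(" at mouth lat",((q-Mo)@lat).round(1),"up",((q-Mo)@up).round(1),"tail out",np.percentile(o,[97,99,100]).round(1))
E
python3 m3.py 7
```

```text
t 16.3 pos [504.6 -93.9 231. ] az 169.22 q [ 0.094  0.994 -0.057 -0.02 ] j [ 0.19  0.21 -0.28  0.11 -1.15 -0.43] F [ 0.8  0.3 -0.6] w 85.3
tool z [-0.05  -0.109 -0.993] tool x [-0.982  0.189  0.029]
side tube n 1331 p [503.6  50.1 147.4] dir [ 0.154  0.87  -0.468] az 80.0 down 27.9 rms 0.82 t [-62.8 -62.2  41.6  42. ]
 at mouth lat -0.1 up -1.2 tail out [109.4 111.7 113.1]
top none
  return _methods._mean(a, axis=axis, dtype=dtype,
  ret = ret.dtype.type(ret / rcount)
```

View pics/side7.png

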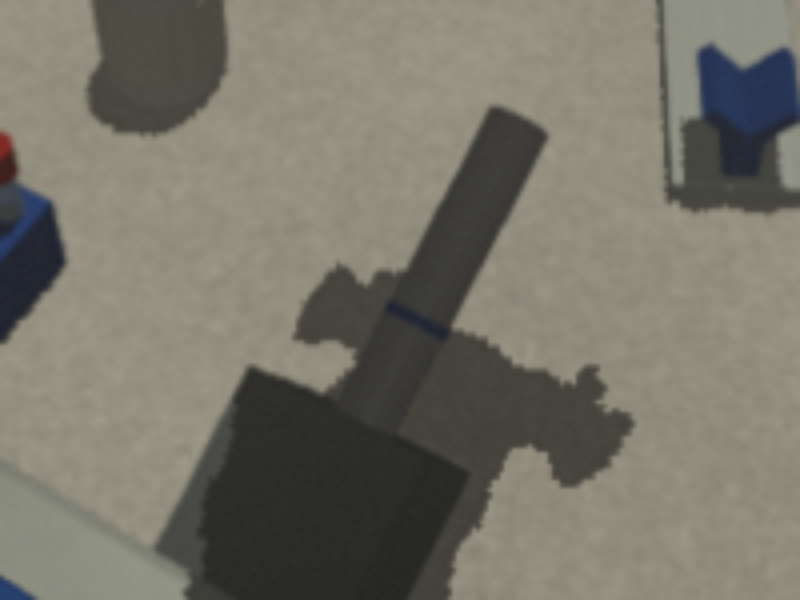

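Request:
play_rows([
  [-2,20,0],
  [-2,25,-5],
  [-2,25,-5],
  [0,20,0],
  [0,15,0],
  [0,5,0],
  [0,0,0],
], turn=[0.01,0,0,0,0,0,0])

```text
clock: 17.1
position: [498.4, 27.4, 220.4]
ee_rot: [0.084, 0.995, -0.057, -0.019]
contact_force: [-0.2, -0.6, -0.2]
gripper_width: 86.1
```

```bash
python3 -c "
from h import *
st();toolz()"
```

```text
t 17.1 pos [498.4  27.4 220.4] az 170.32 q [ 0.084  0.995 -0.057 -0.019] j [ 0.43  0.21 -0.31  0.09 -1.14 -0.64] F [-0.2 -0.6 -0.2] w 86.1
tool z [-0.047 -0.109 -0.993] tool x [-0.985  0.17   0.028]
```

Request:
play_rows([
  [0,-3,-15],
  [0,-2,-20],
  [0,0,-20],
  [0,0,-15],
  [0,0,-5],
  [0,0,0],
], turn=[0,0,0,0,0,0])

```text
clock: 17.7
position: [498.9, 21.3, 144.3]
ee_rot: [0.084, 0.995, -0.056, -0.017]
contact_force: [-0.2, 0.7, 0.3]
gripper_width: 85.4
```

```bash
python3 -c "
from h import *
st();grip(19)"
```

```text
t 17.7 pos [498.9  21.3 144.3] az 170.34 q [ 0.084  0.995 -0.056 -0.017] j [ 0.42  0.29 -0.42  0.1  -0.95 -0.65] F [-0.2  0.7  0.3] w 85.4
tool z [-0.044 -0.109 -0.993] tool x [-0.985  0.169  0.025]
grip out 81.3 lat 0.8 up -2.9
```

Good. Close.

Request:
play_rows([
  [0,0,0],
  [0,0,0],
  [0,0,0],
  [0,0,0],
  [0,0,0],
  [0,0,0],
  [0,0,0],
  [0,0,0],
], turn=[0,0,0,0,0,0,0,0], grip=-1)

```text
clock: 18.5
position: [500.1, 21.5, 147.4]
ee_rot: [0.084, 0.995, -0.055, -0.015]
contact_force: [-0.7, 0.0, -0.3]
gripper_width: 20.2
```

```bash
python3 -c "
from h import *
st();grip(19)"
```

```text
t 18.5 pos [500.1  21.5 147.4] az 170.31 q [ 0.084  0.995 -0.055 -0.015] j [ 0.42  0.28 -0.42  0.1  -0.95 -0.65] F [-0.7  0.  -0.3] w 20.2
tool z [-0.039 -0.107 -0.993] tool x [-0.985  0.169  0.021]
grip out 82.5 lat 1.8 up -0.1
```

Request:
play_rows([
  [1,6,-4],
  [0,6,-4],
  [1,6,-3],
  [0,6,-3],
  [1,4,-2],
  [0,0,0],
], turn=[0,0,0,0,0,0])

```text
clock: 19.1
position: [503.1, 40.9, 137.6]
ee_rot: [0.085, 0.994, -0.065, -0.016]
contact_force: [-0.7, 1.9, -0.1]
gripper_width: 20.4
```

```bash
python3 -c "
from h import *
st();grip(19)"; sed -i 's/L=(-70,42)/L=(-45,42)/' m3.py; python3 m3.py 8
```

```text
t 19.1 pos [503.1  40.9 137.6] az 170.19 q [ 0.085  0.994 -0.065 -0.016] j [ 0.46  0.31 -0.42  0.12 -0.94 -0.7 ] F [-0.7  1.9 -0.1] w 20.4
tool z [-0.043 -0.126 -0.991] tool x [-0.985  0.172  0.02 ]
grip out 60.3 lat 1.3 up 1.4
t 19.1 pos [503.1  40.9 137.6] az 170.19 q [ 0.085  0.994 -0.065 -0.016] j [ 0.46  0.31 -0.42  0.12 -0.94 -0.7 ] F [-0.7  1.9 -0.1] w 20.4
tool z [-0.043 -0.126 -0.991] tool x [-0.985  0.172  0.02 ]
side none
top tube n 117 p [507.4  48.5 145.3] dir [ 0.178  0.808 -0.562] az 77.6 down 34.2 rms 1.21 t [-42.4 -41.1 -18.9 -15.9]
 at mouth lat 5.6 up -9.0 tail out [90.6 91.  91.1]
  return _methods._mean(a, axis=axis, dtype=dtype,
  ret = ret.dtype.type(ret / rcount)
```

Request:
play_rows([
  [0,5,-4],
  [1,4,-3],
  [0,4,-3],
  [0,0,0],
], turn=[0,0,0,0])

```text
clock: 19.6
position: [504.3, 50.8, 132.2]
ee_rot: [0.086, 0.994, -0.069, -0.015]
contact_force: [-0.8, 1.9, -0.1]
gripper_width: 20.0
```

```bash
python3 -c "
from h import *
st();grip(19)"
```

```text
t 19.6 pos [504.3  50.8 132.2] az 170.14 q [ 0.086  0.994 -0.069 -0.015] j [ 0.48  0.32 -0.43  0.12 -0.93 -0.73] F [-0.8  1.9 -0.1] w 20.0
tool z [-0.042 -0.134 -0.99 ] tool x [-0.985  0.173  0.019]
grip out 48.8 lat 0.8 up 1.8
```

Request:
play_rows([
  [0,0,0],
  [0,0,0],
  [0,0,0],
  [0,0,0],
  [0,0,0],
  [0,0,0],
], turn=[0,0,0,0,0,0], grip=1)

```text
clock: 20.2
position: [504.4, 52.0, 130.8]
ee_rot: [0.085, 0.994, -0.068, -0.016]
contact_force: [0.3, -0.1, -0.1]
gripper_width: 85.3
```

Request:
play_rows([
  [0,0,15],
  [0,0,25],
  [0,0,25],
  [0,-20,20],
  [0,-35,10],
  [0,-35,0],
  [0,-35,0],
  [0,-35,0],
  [0,-30,0],
  [0,0,0],
], turn=[0,0,0,0,0,0,0,0,0,0])

```text
clock: 21.2
position: [503.4, -144.2, 229.7]
ee_rot: [0.083, 0.994, -0.069, -0.015]
contact_force: [-0.1, 0.4, -0.8]
gripper_width: 85.7
```

```bash
sed -i 's/L=(-45,42)/L=(-60,42)/' m3.py; python3 m3.py 9 2>/dev/null
python3 - <<'E'
import cv2,numpy as np
a=cv2.imread("pics/top9.png");b=cv2.imread("pics/side9.png"); print(a.shape,b.shape)
b=cv2.resize(b[150:,:],None,fx=.5,fy=.5) if 0 else b
a=cv2.convertScaleAbs(cv2.resize(a[150:450,150:450],(400,400)),alpha=2.5); b=cv2.convertScaleAbs(b[200:600,200:600],alpha=2.5)
cv2.imwrite("pics/both9.png",np.hstack([a,b]))
E
```

```text
t 21.2 pos [ 503.4 -144.2  229.7] az 170.44 q [ 0.083  0.994 -0.069 -0.015] j [ 0.11  0.22 -0.29  0.14 -1.12 -0.34] F [-0.1  0.4 -0.8] w 85.7
tool z [-0.041 -0.134 -0.99 ] tool x [-0.986  0.167  0.018]
side tube n 930 p [504.   50.8 148.8] dir [ 0.146  0.854 -0.5  ] az 80.3 down 30.0 rms 0.81 t [-29.2 -28.4  41.7  41.9]
 at mouth lat -0.0 up -1.4 tail out [76.6 78.2 79.2]
top none
(600, 720, 3) (600, 800, 3)
```

View pics/both9.png

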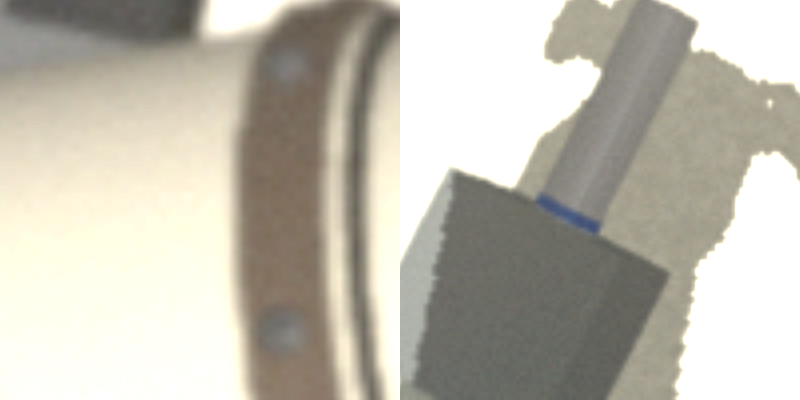

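```bash
cat > m4.py <<'E'
from h import *
u=np.array([-.150,-.853,.5]); lat=np.array([.985,-.174,0]); up=np.array([.087,.493,.866]); Mo=np.array([511.5,94.2,125])
A=[[],[]]
for n in("side","top"):
    B,E,T=[],[],[]
    for k in range(3):
        im,d=eyes.get_image(n); hsv=cv2.cvtColor(im,cv2.COLOR_RGB2HSV)
        v,w=np.mgrid[:480,:640]; P=world(n,np.c_[w.ravel(),v.ravel()],d.ravel()).reshape(480,640,3)-Mo
        o,l,h=P@u,P@lat,P@up
        b=(d>0)&(abs(o)<45)&(abs(l)<14)&(h>0)&(h<16)&(hsv[...,0]>100)&(hsv[...,0]<130)&(hsv[...,1]>90); B+=list(o[b])
        t=(d>0)&(abs(h-32)<3)&(abs(l)<28)&(abs(o)<30)
        # edge of the block's top plane: outermost point per lateral strip
        for x in range(-26,27,4):
            m=t&(abs(l-x)<2)
            if m.sum()>5: E.append(o[m].max())
        f=(d>0)&(abs(o)<6)&(abs(l)<28)&(h<28)&(h>-28)&(np.hypot(l,h)>17)
        if f.sum(): T+=list(o[f])
    print(n,"ring out",len(B),np.round(np.mean(B),2) if B else "", "top edge out",np.round(np.median(E),2) if E else "", "face out",len(T),np.round(np.median(T),2) if T else "")
E
python3 m4.py
```

```text
side ring out 85 3.21 top edge out 0.6 face out 155 0.72
top ring out 0  top edge out  face out 0
```

Request:
play_rows([
  [0,-45,0],
  [0,-45,0],
  [0,-45,0],
  [0,-45,0],
  [0,-45,0],
  [0,0,0],
], turn=[0,0,0,0,0,0])

```text
clock: 22.2
position: [507.0, -368.2, 230.3]
ee_rot: [0.073, 0.995, -0.069, -0.013]
contact_force: [-0.4, 0.8, -0.7]
gripper_width: 85.3
```

```bash
python3 m4.py;python3 m3.py 10 2>/dev/null
```

```text
side ring out 120 3.2 top edge out 0.61 face out 152 0.72
top ring out 0  top edge out 0.89 face out 1099 0.0
t 22.5 pos [ 507.8 -363.2  231.4] az 171.98 q [ 0.07   0.995 -0.069 -0.012] j [-0.3   0.36 -0.09  0.16 -1.11  0.09] F [-0.2  0.3  1.3] w 85.4
tool z [-0.033 -0.135 -0.99 ] tool x [-0.99   0.141  0.014]
side tube n 933 p [504.   50.8 148.8] dir [ 0.147  0.855 -0.498] az 80.3 down 29.9 rms 0.81 t [-29.1 -28.6  41.7  41.9]
 at mouth lat -0.0 up -1.3 tail out [76.7 78.  79.2]
top tube n 415 p [504.3  50.5 148.4] dir [ 0.145  0.859 -0.491] az 80.4 down 29.4 rms 0.87 t [-29.  -28.8  41.3  41.6]
 at mouth lat 0.2 up -1.4 tail out [78.3 78.8 79.2]
```

Request:
play_rows([
  [0,40,0],
  [0,40,0],
  [0,40,0],
  [0,40,0],
  [0,40,0],
  [0,40,0],
  [0,40,0],
  [0,40,0],
  [0,40,0],
  [0,25,0],
  [0,10,0],
  [0,0,0],
], turn=[-0.003,-0.003,-0.003,-0.003,-0.003,-0.003,-0.003,-0.003,0,0,0,0])

```text
clock: 23.8
position: [505.0, 54.3, 235.3]
ee_rot: [0.075, 0.995, -0.068, -0.008]
contact_force: [0.5, -0.3, 1.3]
gripper_width: 85.7
```

```bash
python3 -c "
from h import *
st();grip(19)"
```

```text
t 23.8 pos [505.   54.3 235.3] az 171.35 q [ 0.075  0.995 -0.068 -0.008] j [ 0.49  0.21 -0.29  0.12 -1.17 -0.69] F [ 0.5 -0.3  1.3] w 85.7
tool z [-0.026 -0.134 -0.991] tool x [-0.989  0.151  0.005]
grip out 97.3 lat 0.6 up 92.9
```

Request:
play_rows([
  [-1,-3,-20],
  [-1,-2,-25],
  [0,0,-25],
  [0,0,-20],
  [0,0,-10],
  [0,0,-3],
  [0,0,0],
], turn=[-0.01,0,0,0,0,0,0])

```text
clock: 24.5
position: [502.9, 44.5, 131.7]
ee_rot: [0.082, 0.994, -0.067, -0.006]
contact_force: [1.0, -0.5, 0.0]
gripper_width: 85.2
```

```bash
python3 -c "
from h import *
st();grip(19)"
```

```text
t 24.5 pos [502.9  44.5 131.7] az 170.55 q [ 0.082  0.994 -0.067 -0.006] j [ 0.47  0.3  -0.45  0.14 -0.9  -0.73] F [ 1.  -0.5  0. ] w 85.2
tool z [-0.022 -0.132 -0.991] tool x [-0.986  0.164  0.   ]
grip out 54.2 lat 0.2 up -1.9
```

Fine (grip at x ≈ -66). Close.

Request:
play_rows([
  [0,0,0],
  [0,0,0],
  [0,0,0],
  [0,0,0],
  [0,0,0],
  [0,0,0],
  [0,0,0],
  [0,0,0],
], turn=[0,0,0,0,0,0,0,0], grip=-1)

```text
clock: 25.3
position: [503.8, 45.0, 135.1]
ee_rot: [0.082, 0.994, -0.066, -0.004]
contact_force: [-1.9, 0.0, 0.5]
gripper_width: 20.0
```

```bash
python3 -c "
from h import *
st();grip(19)"; python3 m4.py
```

```text
t 25.3 pos [503.8  45.  135.1] az 170.53 q [ 0.082  0.994 -0.066 -0.004] j [ 0.47  0.3  -0.45  0.14 -0.91 -0.73] F [-1.9  0.   0.5] w 20.0
tool z [-0.018 -0.13  -0.991] tool x [-0.986  0.164 -0.004]
grip out 55.4 lat 0.9 up 1.4
side ring out 0  top edge out -3.47 face out 16 0.87
top ring out 0  top edge out  face out 0
```

Request:
play_rows([
  [0,3,-2],
  [0,0,0],
], turn=[0,0])

```text
clock: 25.8
position: [503.9, 47.4, 133.6]
ee_rot: [0.083, 0.994, -0.066, -0.004]
contact_force: [-1.8, 1.7, -0.1]
gripper_width: 20.3
```

```bash
python3 -c "
from h import *
st();grip(19)"; python3 m4.py
```

```text
t 25.8 pos [503.9  47.4 133.6] az 170.5 q [ 0.083  0.994 -0.066 -0.004] j [ 0.48  0.3  -0.45  0.14 -0.9  -0.74] F [-1.8  1.7 -0.1] w 20.3
tool z [-0.018 -0.131 -0.991] tool x [-0.986  0.165 -0.004]
grip out 52.6 lat 0.6 up 1.2
side ring out 0  top edge out -4.98 face out 10 0.86
top ring out 0  top edge out  face out 0
```

Request:
play_rows([
  [0,0,0],
  [0,0,0],
  [0,0,0],
  [0,0,0],
  [0,0,0],
  [0,0,0],
], turn=[0,0,0,0,0,0], grip=1)

```text
clock: 26.7
position: [504.8, 47.9, 133.2]
ee_rot: [0.082, 0.994, -0.066, -0.003]
contact_force: [-0.2, -0.2, -0.2]
gripper_width: 85.1
```

Request:
play_rows([
  [0,0,15],
  [0,0,25],
  [0,0,25],
  [0,-20,20],
  [0,-40,10],
  [0,-45,0],
  [0,-45,0],
  [0,-45,0],
  [0,-45,0],
  [0,-45,0],
  [0,-45,0],
  [0,-45,0],
], turn=[0,0,0,0,0,0,0,0,0,0,0,0])

```text
clock: 27.9
position: [504.0, -336.5, 233.6]
ee_rot: [0.076, 0.995, -0.067, 0.0]
contact_force: [0.7, 0.3, -0.6]
gripper_width: 85.4
```

Request:
play_rows([
  [0,-30,0],
  [0,0,0],
], turn=[0,0])

```text
clock: 28.1
position: [502.7, -372.5, 232.6]
ee_rot: [0.079, 0.995, -0.067, -0.001]
contact_force: [-0.7, 0.4, -0.5]
gripper_width: 85.5
```

```bash
python3 m4.py;python3 m3.py 11 2>/dev/null
python3 - <<'E'
import cv2,numpy as np
a=cv2.imread("pics/top11.png");b=cv2.imread("pics/side11.png")
a=cv2.convertScaleAbs(a[150:550,200:600],alpha=2.5); b=cv2.convertScaleAbs(b[200:600,200:600],alpha=2.5)
cv2.imwrite("pics/both11.png",np.hstack([a,b]))
E
```

```text
side ring out 69 1.43 top edge out 0.63 face out 151 0.7
top ring out 10 0.82 top edge out 0.81 face out 1096 -0.01
t 28.4 pos [ 503.6 -368.   233.6] az 171.27 q [ 0.076  0.995 -0.067  0.   ] j [-0.31  0.35 -0.1   0.15 -1.09  0.09] F [ 0.4  1.6 -0.2] w 85.7
tool z [-0.01  -0.133 -0.991] tool x [-0.988  0.151 -0.01 ]
side tube n 889 p [504.1  50.7 148.6] dir [ 0.143  0.857 -0.495] az 80.5 down 29.7 rms 0.83 t [-26.2 -25.9  41.7  41.9]
 at mouth lat -0.1 up -1.3 tail out [74.  75.4 76.3]
top tube n 397 p [504.5  50.4 148.2] dir [ 0.148  0.858 -0.492] az 80.2 down 29.5 rms 0.9 t [-27.4 -26.2  40.7  41.9]
 at mouth lat 0.6 up -1.7 tail out [75.6 76.1 77.4]
```

View pics/both11.png

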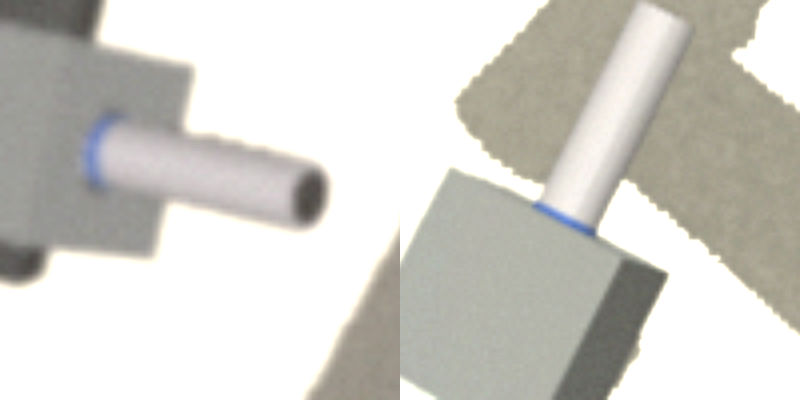

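Run:
```python
from h import *
im,d=eyes.get_image("top")
for q in("bottle","rack","sharps"):
    for s in silhouettes("top",q)[:1]: print(q,np.round(s["bbox"],1))
print(arm.job_done())
```

```text
bottle [372.4 187.1  35.   36.9]
rack [287.8 180.1  49.3  37.1]
sharps [458.4 187.1  52.5  44.6]
the job is handed in; nothing more can be done
None
```

The filter tube is in the sloping port with its blue ring level with the port's face, and the job is handed in at about 28 s of the 72 s allowed. The gripper is open and about 450 mm clear of the port.

**What I did:**
- The arm could not tilt its tool, so I tipped the tube about 30° nose-down between the pads. I did this by lowering its tail onto the top edge of the fixed water module.
- I fed the tube into the port, and re-gripped it twice farther back so the fingers stayed clear of the face.
- The measured wrist force stayed around 5 N or below.

**Last checks:**

| Check | Side camera | Top camera |
|---|---|---|
| Tail stands out from the face (75 mm wanted) | 75.4–76.3 mm | 76.1–77.4 mm |
| Tube slope (30° wanted) | 29.7° | 29.5° |

- **Ring position:** the last push moved the tube 2.8 mm, after I had measured the ring about 3 mm short. I judge the ring to be within about 1 mm of the face. The top camera's tail reading runs 1–2 mm high, which is within the calibration error.
- **Ring itself:** it shows right at the mouth in both cameras, but the side view hides its lower part.
- **Bottle, rack and sharps container:** in the top view their centres are within about 2 pixels of the start (the rack differs most, 2.2 px). That is within the detector's scatter, so I take them as undisturbed.

The tool drifted to about 7° off vertical during the moves, but the tube lined itself up in the bore.

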